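# Load a specimen magazine through its gate

## Task

Load the three mounted specimens that stand on the wide end of the tray into the tray's lane: with the fingertips, slide them one at a time through the narrow gate, the blue reference mount first (the tester measures it first) and then the two black ones in either order, each so far that the brass spring catch snaps fully shut behind it before the next one enters the gate. Only push them by their sides: do not lift or tip them and do not press on their polished tops. Leave the red mount, which is held back beside the lane, and the other things on the bench where they are.

Things in the scene. Friction and masses are not known exactly. Their poses are not given: they have to be found in the camera images.
- magazine: Fixed loading tray: aluminium plate 312 x 208 x 6 mm with dark guide walls, 6 mm thick, whose tops lie 13 mm above the worktop. Origin: at worktop height in the middle of the gate mouth; x points through the gate down the lane, y across it, z up (distances below are in this frame, mm). Fingertips 15 to 29 mm above the worktop pass over walls and catch and still push a mount's side.
- apron (a point): Middle of the tray's wide end (apron), on the plate, 116 mm before the gate mouth; same axes as the tray. The apron reaches from x -160 to -72 between side walls at y +-96; from there two straight funnel walls converge to the gate at x = 0, where the gap between them is 35 wide.
- lane_end (a point): Foot of the end stop, on the plate, at x = 127 of the tray; same axes. The straight lane runs from the gate (x = 0) to this stop, 35 wide between walls at y +-17.5. It holds exactly three mounts in single file, which push one another along, with 7 mm to spare: once full, the last one's centre lies at x = 40 to 47.
- catch (a joint): Spring catch, a brass arm 24 mm long, top 13 mm above the worktop, on a vertical pivot at x = 6, y = +20.5 of the tray in a gap of the lane wall. 0 rad: shut, slanting into the lane, tip at x = 24, y = +8, so no mount can come back. A mount pushed in swings it aside with under 1 N (0.55 rad: flush with the wall); it springs shut once the mount's centre is past x = 40.
- mount_ref: Reference mount: blue resin cylinder, 32 mm diameter, 24 mm high, 75 g, with a round steel specimen in its polished top. Loose, stands on the tray's plate at its wide end. Origin at the centre of its underside (6 mm above the worktop), z up.
- mount_a: Sample mount: black resin cylinder of the same size with a square copper specimen in its polished top. Loose, stands on the wide end. Origin at the centre of its underside, z up.
- mount_b: Sample mount: black resin cylinder of the same size with a silvery bar-shaped specimen in its polished top. Loose, stands on the wide end. Origin at the centre of its underside, z up.
- mount_hold: Held-back mount: red resin cylinder of the same size, standing loose on a thin dark pad on the tray's plate beside the lane (about 63 mm from the lane's middle on the +y side). To be left alone. Origin at the centre of its underside.
- pen: Pen, 135 mm long, loose on the bench; leave it. Origin at its middle.
- tweezers: Steel tweezers, 137 mm long, 9 mm high, loose on the bench; leave them. Origin at their middle.
- weight: Brass balance weight, 27 mm diameter, 34 mm high, loose on the bench; leave it. Origin at its underside.
- stopper: Red rubber stopper, 34 mm diameter, 25 mm high, loose on the bench; leave it. Origin at its underside.
- dish: Lidded glass dish, 74 mm diameter, 16 mm high, loose on the bench; leave it. Origin at its underside.
- block: Brown abrasive block, 40 x 68 x 24 mm, loose on the bench; leave it. Origin at its underside.

How it is judged:
On the way, in this order (a step that is already met when the one before it is completed fails the run):
1. the blue reference mount alone is in the lane, past the catch, and the catch is shut behind it (x of mount_ref in the frame of magazine between 0.036 and 0.12 m and y of mount_ref in the frame of magazine between -0.005 and 0.005 m and height (world z) of mount_ref below 0.01 m and x of each of mount_a, mount_b in the frame of magazine below 0 m and value of joint catch below 0.1 rad), for 0.2 s.
2. one black mount has followed it past the catch, the other is still before the gate, and the catch is shut again (x of mount_ref in the frame of magazine between 0.036 and 0.12 m and y of mount_ref in the frame of magazine between -0.005 and 0.005 m and height (world z) of mount_ref below 0.01 m and value of joint catch below 0.1 rad and (((x of mount_a in the frame of magazine between 0.036 and 0.12 m and y of mount_a in the frame of magazine between -0.005 and 0.005 m and height (world z) of mount_a below 0.01 m) and x of mount_b in the frame of magazine below 0 m) or ((x of mount_b in the frame of magazine between 0.036 and 0.12 m and y of mount_b in the frame of magazine between -0.005 and 0.005 m and height (world z) of mount_b below 0.01 m) and x of mount_a in the frame of magazine below 0 m))), for 0.2 s.
At the end, for the whole second after the job is handed in: All three mounts stand flat and at rest in the lane in single file, centres within 5 mm of its middle line and more than 36 mm past the gate mouth, the blue one at the far end (its centre more than 95 mm past the gate mouth), and the spring catch is shut behind the last one (within 0.1 rad) (x of mount_ref in the frame of magazine between 0.036 and 0.12 m and y of mount_ref in the frame of magazine between -0.005 and 0.005 m and height (world z) of each of mount_ref, mount_a, mount_b below 0.01 m and x of mount_a in the frame of magazine between 0.036 and 0.12 m and y of mount_a in the frame of magazine between -0.005 and 0.005 m and x of mount_b in the frame of magazine between 0.036 and 0.12 m and y of mount_b in the frame of magazine between -0.005 and 0.005 m and x of mount_ref in the frame of magazine above 0.095 m and x of each of mount_a, mount_b in the frame of magazine below 0.095 m and value of joint catch below 0.1 rad and linear speed of each of mount_ref, mount_a, mount_b below 0.02 m/s and angle between each of mount_ref, mount_a, mount_b's own z axis and vertical below 0.1 rad); the robot touches nothing.
It fails at once if a mount is lifted (more than 8 mm) (height (world z) of any of mount_ref, mount_a, mount_b, mount_hold above 0.014 m).
It fails at once if a mount is tipped (more than 0.4 rad) (angle between any of mount_ref, mount_a, mount_b, mount_hold's own z axis and vertical above 0.4 rad).
It fails at once if the fingers press on a mount's polished top (more than 2 N) (contact force between the fingers and mount_ref_c1 above 2 N or contact force between the fingers and mount_a_c1 above 2 N or contact force between the fingers and mount_b_c1 above 2 N or contact force between the fingers and mount_hold_c1 above 2 N).
It fails at once if the red mount is moved from its place (more than 10 mm) (distance of mount_hold from where it was at the start of the episode above 0.01 m).
It fails at once if another thing on the bench is moved (more than 20 mm) (distance of any of pen, tweezers, weight, stopper, dish, block from where it was at the start of the episode above 0.02 m).
It also fails if it takes over 61 s, if anything falls off the work surface, if the arm or the gripper's body presses on something with over 40 N, if the wrist force passes 120 N, or if a joint passes its speed limit or range.

## Robot

A 6-joint arm with a two-finger parallel gripper is mounted at the origin on a cart in front of the work surface, level with it; the furniture and walls round the work are solid. World frame = base frame: x ahead of the robot, y to its left, z up, the work surface at z = 0. Lengths are in m, angles in rad, forces in N, time in s.
With the tool pointing down it reaches from about 0.375 to 0.9 m from the base axis. Payload 3.1 kg.
Tool frame: the origin (TCP) lies on the centre line of the jaws, within the pads' length; the fingertips stand 14 mm ahead of it and the grasp point (between the pads) lies 5 mm behind it (bot.tip_extent is the distance from the TCP to the fingertips, in m); z points along the fingers, y is the line along which they close (so a half turn about z gives the same grasp; the last joint's range is limited). The gripper opens to 87 mm and grips with 3 to 60 N. Pads are 19 mm wide; open, the fingers measure 117 mm over their backs; the gripper's body (75 mm by 190 mm) begins 51 mm behind the grasp point.
Start: joints at [0.967, 0.527, 1.433, -0, 1.181, -0.178], TCP at [0.258, 0.569, 0.237] pointing down, gripper open.
Joint ranges: [-3.08, 3.08], [-0.75, 2.2], [0.22, 2.44], [-1.43, 4.57], [0, 2.65], [-2.85, 2.85]. Speed limits (rad/s): [2.79, 2.79, 3.14, 3.14, 3.14, 3.14].

## Interface

Orientations are given as [roll, pitch, yaw] about the fixed x, y, z axes, in that order (R = Rz(yaw) Ry(pitch) Rx(roll)).
In Python, from station import bot, vision, spotter gives the robot as it stands.
- The arm moves only by the tool arm_command, never from a script. Its argument "series" is a list of rows, each an object of numbers: "tx", "ty", "tz": the shift along the tool's x, y, z in cm; "spin": the turn about the tool's z in rad; "jaw": the opening, from -1 (shut) to 1 (fully open). In form: [{"tx": .., "ty": .., "tz": .., "spin": .., "jaw": ..}, ...]. A call has 1 to 20 rows; each row shifts and turns the commanded pose from where the row before left it, along the tool's axes as they then stand; what a row does not reach is not made up. A row lasts 1/12 s, in which the tool goes at most 41.7 mm and 7.16 degrees, less where a joint would pass 70% of its speed; a pose out of reach is approached as far as the arm can. A call with a gripper value outside its range is refused whole. The fingers move at their own pace and stop on an object; the grip force is fixed at half the most. Time passes only in rows, so rows that do not move let the fingers close. It gives the time, the measured TCP pose, the force, the opening and the grip force at its end, in the units of the state.
- bot.state(): the state, without advancing time (a new reading comes with each control period).
- vision.get_image(name): name is "scene" or "top" or "wrist"; returns (picture, depth): 420x560x3 uint8, red, green, blue; 420x560 float32, m along the optical axis (not along the pixel's ray), 0 where there is no reading.
- vision.calibration(name): a dict with "mtx" (3x3 intrinsics, pixels), "distortion" ([k1, k2, p1, p2, k3] as OpenCV has them; the pictures are not rectified), "R" (3x3) and "t" (3): a world point X has camera coordinates R X + t. Camera axes: x right, y down, z forward; pixel columns grow to the right and rows downward; lengths in m; the calibration is good to about 2 mm. A picture is of the moment at which its call begins: read the wrist's pose just before it. calibration takes no time and is no camera call; for the wrist camera it gives the pose at the moment of the call.
- bot.hand_in(): hands the job in; it is judged then, once.
Trained networks look in the newest picture that a camera, given by its name, has taken for a name from the list of things; names that differ only in an ending like _2 or _b are one class to them, and where a whole thing is asked for, a point or a joint stands for the part that bears it (a point fixed in the world has none). Each returns a list of dicts, best first, with "confidence" (0 to 1); they miss things now and then, are a little off and sometimes report something else, mostly with a low value. They report only what shows in the picture. A call takes as long as a camera call.
- spotter.look_for(camera, label): "extent" ([left, top, width, height] in pixels, round what is visible of it).
- spotter.outline_of(camera, label): "region" (420x560 bool, what is visible of it) and "extent" ([left, top, width, height] in pixels, round what is visible of it).
The state is a dict: "t": time; "joints": joint angles; "dq": joint speeds; "tau": joint torques, N m; "tool_pos": TCP position; "orientation": TCP orientation; "ft_force": force on the tool from outside, world axes, zero at the start; "moment": the same for the moment, N m; "gripper_width": finger opening in m; "grasp_force": force on a finger pad.
Only numpy, scipy, OpenCV 4.12 (cv2) and the standard library are available. Lean on these libraries where they do the work, as an engineer would, in place of code of your own. Each camera call takes 0.05 s, during which the arm holds its last target. There are 200 camera calls.

## Working session

There is one attempt and no reset: what is moved stays moved. The work goes in short steps, Python scripts to look and compute and a tool call to move; the robot and the scene stay as the last step left them, time stands still between calls to the robot, and variables do not carry over. Pictures are saved under pics/ and viewed, at most 10 in all, crops included, and the job is handed in when it is done.

Besides the shell and the picture viewer there is one more tool, called after ">>>" as name(argument=value, ...), one argument or row to a line, values as JSON. arm_command: Moves the arm, as the interface text tells. Its arguments: {"type":"object","properties":{"series":{"type":"array"}},"required":["series"]}

```bash
mkdir -p pics; ls
python3 - <<'E'
from station import bot, vision, spotter
import cv2,numpy as np
print(bot.state())
for n in ("top","scene"):
    im,d=vision.get_image(n)
    cv2.imwrite(f"pics/{n}0.png",im[:,:,::-1])
    c=vision.calibration(n); print(n,c)
    np.savez(f"{n}0.npz",im=im,d=d)
    if n=="top":
        for l in ["magazine","mount_ref","mount_a","mount_b","mount_hold","catch"]:
            print(l,[(r["extent"],round(r["confidence"],2)) for r in spotter.look_for(n,l)][:4])
E
```

```text
pics
{'t': 0.0, 'joints': array([ 9.66509326e-01,  5.28478745e-01,  1.43387118e+00, -4.02954039e-05,
        1.18136130e+00, -1.78494619e-01]), 'dq': array([ 0.00019367,  0.00163892, -0.00057966, -0.00088274,  0.00060594,
       -0.00020074]), 'tau': array([-4.56958251e-04, -4.40043533e+01, -1.76595980e+01,  6.33348478e-02,
        5.82674425e-02, -1.58133062e-04]), 'tool_pos': array([0.25773942, 0.56863561, 0.23557375]), 'orientation': array([-3.13950113e+00, -3.39493972e-04,  2.71581526e+00]), 'ft_force': array([0.49132033, 0.63311272, 0.40942439]), 'moment': array([0.03024749, 0.03752523, 0.00757027]), 'grasp_force': 0.0, 'gripper_width': 0.0869214257758051}
top {'mtx': array([[386.81124876,   0.        , 280.04542068],
       [  0.        , 386.81124876, 203.23953986],
       [  0.        ,   0.        ,   1.        ]]), 'distortion': array([0.02983358, 0.        , 0.        , 0.        , 0.        ]), 'R': array([[-0.02627877, -0.99958092, -0.0121414 ],
       [-0.98890333,  0.02777074, -0.14594172],
       [ 0.14621774,  0.0081715 , -0.98921868]]), 't': array([-0.01374208,  0.60072759,  0.91954491])}
magazine [([220.2, 156.5, 138.3, 105.1], 0.74)]
mount_ref [([254.8, 165.1, 15.2, 16.3], 0.63), ([244.2, 220.2, 12.6, 10.2], 0.5)]
mount_a [([258.2, 163.4, 14.9, 17.9], 0.55), ([217.8, 156.2, 138.2, 107.9], 0.3)]
mount_b [([258.2, 163.4, 14.9, 17.9], 0.55), ([217.8, 156.2, 138.2, 107.9], 0.3)]
mount_hold []
catch [([401.4, 154.0, 34.3, 25.9], 0.62)]
scene {'mtx': array([[507.95285333,   0.        , 269.07381034],
       [  0.        , 507.95285333, 212.62384004],
       [  0.        ,   0.        ,   1.        ]]), 'distortion': array([-0.07469235,  0.        ,  0.        ,  0.        ,  0.        ]), 'R': array([[ 0.59773089, -0.80165566, -0.00812321],
       [-0.59734264, -0.43858725, -0.67143353],
       [ 0.53469576,  0.4061889 , -0.74102026]]), 't': array([-0.38076945,  0.36758275,  1.00652956])}
```

View pics/top0.png

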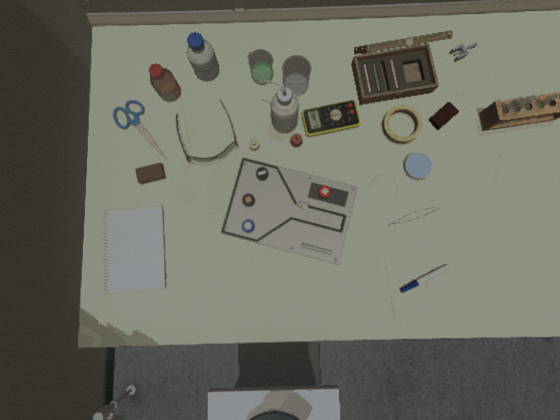

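View pics/scene0.png

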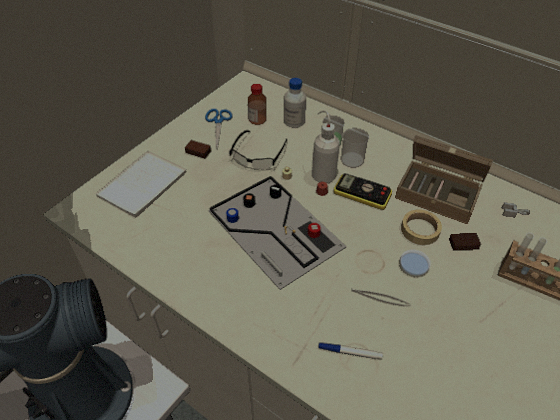

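The top view shows the tray with its wide end at left. The blue mount is at about (248,226), copper (249,200), bar (262,174) and red (324,192). The lane runs right and slightly down, with the weight at (255,144) and the stopper at (296,141). The scene view confirms this.

```bash
cat > h.py <<'E'
from station import bot, vision, spotter
import cv2,numpy as np
def unproj(c,uv,z):
    uv=np.asarray(uv,float).reshape(-1,1,2)
    n=cv2.undistortPoints(uv,c["mtx"],np.array(c["distortion"]))[:,0]
    r=np.c_[n,np.ones(len(n))]@c["R"]; o=-c["R"].T@c["t"]
    return (o+r*((z-o[2])/r[:,2])[:,None])[:,:2]
def proj(c,X):
    rv=cv2.Rodrigues(c["R"])[0]
    return cv2.projectPoints(np.asarray(X,float).reshape(-1,1,3),rv,np.array(c["t"],float),c["mtx"],np.array(c["distortion"]))[0][:,0]
def rel(target,yaw,z):
    """shift in tool axes (cm) and spin to reach world xy,z and yaw; translation in current tool axes"""
    s=bot.state(); y=s["orientation"][2]; d=np.array([*target,z])-s["tool_pos"]
    tx=np.array([np.cos(y),np.sin(y)]); ty=np.array([np.sin(y),-np.cos(y)])
    sp=-((yaw-y+np.pi)%(2*np.pi)-np.pi)
    return np.round([100*d[:2]@tx,100*d[:2]@ty,-100*d[2],sp],3)
E
python3 - <<'E'
from h import *
vision.get_image("top")
c=vision.calibration("top")
m=spotter.outline_of("top","magazine")[0]; print(m["confidence"],m["region"].sum())
ys,xs=np.nonzero(m["region"]); P=unproj(c,np.c_[xs,ys],0.008).astype(np.float32)
r=cv2.minAreaRect(P*1000); print("rect",r)
for uv,z in [((262,174),.03),((249,200),.03),((248,226),.03),((324,192),.03)]: print(uv,unproj(c,[uv],z))
print("edge corners",unproj(c,[(243,159),(356,186),(338,262),(223,233)],.006))
d=np.load("top0.npz")["d"]
o=-c["R"].T@c["t"]
# tall things near the tray: height map
v,u=np.mgrid[100:270:1,200:380:1]; n=cv2.undistortPoints(np.c_[u.ravel(),v.ravel()].astype(float).reshape(-1,1,2),c["mtx"],np.array(c["distortion"]))[:,0]
X=(np.c_[n,np.ones(len(n))]*d[v,u].ravel()[:,None]-c["t"])@c["R"]
t=X[X[:,2]>.05]; print("tall bbox",t.min(0),t.max(0) if len(t) else 0)
E
```

```text
0.95 9029
rect ((588.6561889648438, -52.95875549316406), (313.3711242675781, 209.11083984375), 73.9316635131836)
(262, 174) [[0.67904138 0.01419568]]
(249, 200) [[0.61269813 0.04844051]]
(248, 226) [[0.54678549 0.05190166]]
(324, 192) [[ 0.62785083 -0.14203783]]
edge corners [[ 0.72632971  0.06477984]
 [ 0.64546444 -0.22819767]
 [ 0.45167968 -0.17212568]
 [ 0.53275786  0.11848055]]
tall bbox [ 0.45924662 -0.08147227  0.05003735] [ 0.83458751 -0.01335101  0.99713538]
```

Run:
```python
from h import *
print(rel((0.60,-0.03),1.2903,0.25))
c=vision.calibration("wrist"); s=bot.state(); o=-c["R"].T@c["t"]; print("wrist cam",o,s["tool_pos"],c["R"][2],c["mtx"][0])
```

```text
[-55.885 -40.445  -1.348   1.426]
wrist cam [0.19595971 0.59731516 0.38345268] [0.25810541 0.56916142 0.23651613] [ 0.22898593 -0.10410025 -0.9678474 ] [299.49576839   0.         280.25458257]
```

>>> arm_command(
  series=[
    {"tx":-3.28,"ty":-2.38,"jaw":-0.5},
    {"tx":-3.28,"ty":-2.38,"jaw":-0.5},
    {"tx":-3.28,"ty":-2.38,"jaw":-0.5},
    {"tx":-3.28,"ty":-2.38,"jaw":-0.5},
    {"tx":-3.28,"ty":-2.38,"jaw":-0.5},
    {"tx":-3.28,"ty":-2.38,"jaw":-0.5},
    {"tx":-3.28,"ty":-2.38,"jaw":-0.5},
    {"tx":-3.28,"ty":-2.38,"jaw":-0.5},
    {"tx":-3.28,"ty":-2.38,"jaw":-0.5},
    {"tx":-3.28,"ty":-2.38,"jaw":-0.5},
    {"tx":-3.28,"ty":-2.38,"jaw":-0.5},
    {"tx":-3.28,"ty":-2.38,"jaw":-0.5},
    {"tx":-3.28,"ty":-2.38,"jaw":-0.5},
    {"tx":-3.28,"ty":-2.38,"jaw":-0.5},
    {"tx":-3.28,"ty":-2.38,"jaw":-0.5},
    {"tx":-3.28,"ty":-2.38,"jaw":-0.5},
    {"tx":-3.28,"ty":-2.38,"jaw":-0.5},
  ],
)

```text
validation failed for argument at $.se...
```

>>> arm_command(
  series=[
    {"spin":0.12,"jaw":-0.5},
    {"spin":0.12,"jaw":-0.5},
    {"spin":0.12,"jaw":-0.5},
    {"spin":0.12,"jaw":-0.5},
    {"spin":0.12,"jaw":-0.5},
    {"spin":0.12,"jaw":-0.5},
    {"spin":0.12,"jaw":-0.5},
    {"spin":0.12,"jaw":-0.5},
    {"spin":0.12,"jaw":-0.5},
    {"spin":0.12,"jaw":-0.5},
    {"spin":0.12,"jaw":-0.5},
    {"spin":0.106,"jaw":-0.5},
    {"jaw":-0.5},
    {"jaw":-0.5},
  ],
)

```text
validation failed for argument at $.se...
```

Run:
```python
from h import *
s=bot.state(); print(s["t"],s["tool_pos"],s["orientation"],s["gripper_width"],s["ft_force"])
c=vision.calibration("wrist"); im,d=vision.get_image("wrist")
np.savez("w1.npz",im=im,d=d,**c)
cv2.imwrite("pics/w1.png",im[:,:,::-1])
```

```text
0.5 [0.25810541 0.56916142 0.23651613] [-3.14152954e+00 -9.25117707e-06  2.71580143e+00] 0.08718997791611172 [ 0.03786747 -0.0366783  -1.39441214]
```

View pics/w1.png

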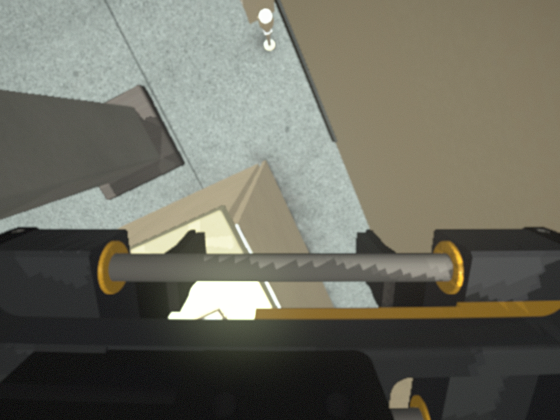

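The wrist picture shows the arm hasn't moved. The gripper covers rows 230 and below, and only the floor shows above it. The moves were refused, probably because every key has to be present.

>>> arm_command(
  series=[
    {"tx":-3.28,"ty":-2.38,"tz":0,"spin":0,"jaw":-0.5},
    {"tx":-3.28,"ty":-2.38,"tz":0,"spin":0,"jaw":-0.5},
    {"tx":-3.28,"ty":-2.38,"tz":0,"spin":0,"jaw":-0.5},
    {"tx":-3.28,"ty":-2.38,"tz":0,"spin":0,"jaw":-0.5},
    {"tx":-3.28,"ty":-2.38,"tz":0,"spin":0,"jaw":-0.5},
    {"tx":-3.28,"ty":-2.38,"tz":0,"spin":0,"jaw":-0.5},
    {"tx":-3.28,"ty":-2.38,"tz":0,"spin":0,"jaw":-0.5},
    {"tx":-3.28,"ty":-2.38,"tz":0,"spin":0,"jaw":-0.5},
    {"tx":-3.28,"ty":-2.38,"tz":0,"spin":0,"jaw":-0.5},
    {"tx":-3.28,"ty":-2.38,"tz":0,"spin":0,"jaw":-0.5},
    {"tx":-3.28,"ty":-2.38,"tz":0,"spin":0,"jaw":-0.5},
    {"tx":-3.28,"ty":-2.38,"tz":0,"spin":0,"jaw":-0.5},
    {"tx":-3.28,"ty":-2.38,"tz":0,"spin":0,"jaw":-0.5},
  ],
)

```text
t: 1.63
tool_pos: [0.5194, 0.1094, 0.2369]
orientation: [3.141, 0.001, 2.716]
ft_force: [0.6, 0.8, -0.6]
gripper_width: 0.0223
grasp_force: 0.0
```

>>> arm_command(
  series=[
    {"tx":0,"ty":0,"tz":0,"spin":0.12,"jaw":-0.5},
    {"tx":0,"ty":0,"tz":0,"spin":0.12,"jaw":-0.5},
    {"tx":0,"ty":0,"tz":0,"spin":0.12,"jaw":-0.5},
    {"tx":0,"ty":0,"tz":0,"spin":0.12,"jaw":-0.5},
    {"tx":0,"ty":0,"tz":0,"spin":0.12,"jaw":-0.5},
    {"tx":0,"ty":0,"tz":0,"spin":0.12,"jaw":-0.5},
    {"tx":0,"ty":0,"tz":0,"spin":0.12,"jaw":-0.5},
    {"tx":0,"ty":0,"tz":0,"spin":0.12,"jaw":-0.5},
    {"tx":0,"ty":0,"tz":0,"spin":0.12,"jaw":-0.5},
    {"tx":0,"ty":0,"tz":0,"spin":0.12,"jaw":-0.5},
    {"tx":0,"ty":0,"tz":0,"spin":0.12,"jaw":-0.5},
    {"tx":0,"ty":0,"tz":0,"spin":0.106,"jaw":-0.5},
  ],
)

```text
t: 2.63
tool_pos: [0.5187, 0.1113, 0.2367]
orientation: [3.141, -0.0, 1.284]
ft_force: [0.6, -0.0, 0.1]
gripper_width: 0.0219
grasp_force: 0.0
```

```bash
cat >> h.py <<'E'
A=np.deg2rad(73.93); EX=-np.array([np.cos(A),np.sin(A)]); EY=np.array([-EX[1],EX[0]])
O=np.array([.58866,-.05296])+.004*EX
w2t=lambda p:np.c_[(np.asarray(p).reshape(-1,2)-O)@EX,(np.asarray(p).reshape(-1,2)-O)@EY]
t2w=lambda q:O+q[0]*EX+q[1]*EY
def mounts(im,c,cam="top"):
    """ortho-rectified tray-frame picture at z=.03, 0.5 mm/px; x from -170 to 160, y +110..-110"""
    x,y=np.meshgrid(np.arange(-.17,.16,.0005),np.arange(.11,-.11,-.0005))
    W=O+x[...,None]*EX+y[...,None]*EY
    p=proj(c,np.c_[W.reshape(-1,2),np.full(x.size,.03)]).reshape(*x.shape,2).astype(np.float32)
    return cv2.remap(im,p[...,0],p[...,1],cv2.INTER_CUBIC)
E
python3 - <<'E'
from h import *
s=bot.state(); print(s["tool_pos"],s["orientation"],"tool in tray",w2t(s["tool_pos"][:2])*1000)
c=vision.calibration("top"); im=np.load("top0.npz")["im"]
for uv in [(262,174),(249,200),(248,226),(324,192)]: print(uv,w2t(unproj(c,[uv],.03))*1000)
o=mounts(im,c); cv2.imwrite("pics/o1.png",np.clip(o[:,:,::-1]*1.6,0,255).astype(np.uint8))
E
```

```text
[0.51872169 0.11128815 0.23673009] [ 3.14121826e+00 -1.00737507e-04  1.28408379e+00] tool in tray [[-142.47028922 -112.67120136]]
(262, 174) [[-93.55012781  68.26019252]]
(249, 200) [[-108.09223997   -4.97001138]]
(248, 226) [[-93.17276252 -69.26515485]]
(324, 192) [[70.74857045 62.31719005]]
```

View pics/o1.png

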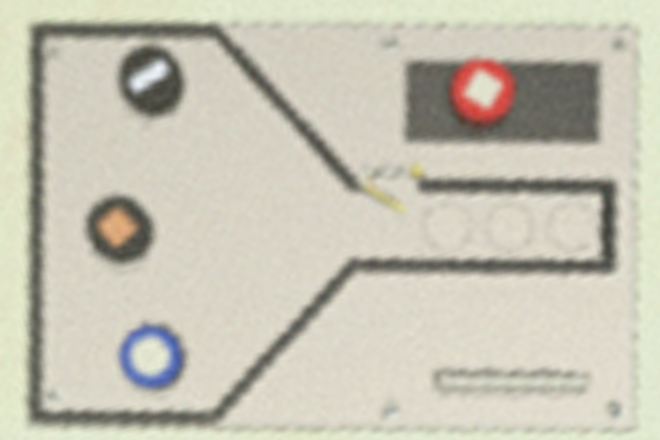

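The rectified view matches the given geometry: blue at about (-94,-68) mm, copper (-110,-5), bar (-94,69) and red (70,62). I'll start with the blue mount, pushing it diagonally from behind with the two fingertips as a cradle.

>>> arm_command(
  series=[
    {"tx":0,"ty":0,"tz":3,"spin":-0.12,"jaw":-0.5},
    {"tx":0,"ty":0,"tz":3,"spin":-0.12,"jaw":-0.5},
    {"tx":0,"ty":0,"tz":3,"spin":-0.12,"jaw":-0.5},
    {"tx":0,"ty":0,"tz":3,"spin":-0.12,"jaw":-0.5},
    {"tx":0,"ty":0,"tz":3,"spin":-0.12,"jaw":-0.5},
    {"tx":0,"ty":0,"tz":2,"spin":-0.12,"jaw":-0.5},
    {"tx":0,"ty":0,"tz":0,"spin":0,"jaw":-0.5},
  ],
)

```text
t: 3.22
tool_pos: [0.516, 0.1112, 0.063]
orientation: [-3.134, -0.003, 2.012]
ft_force: [0.3, 0.1, 0.2]
gripper_width: 0.0217
grasp_force: 0.0
```

```bash
cat >> h.py <<'E'
def go(tray_mm,z,ang_deg):
    "tool-axis cm shift to reach tray point, facing tray angle"
    print("cmd",rel(t2w(np.array(tray_mm)/1000),A+np.deg2rad(ang_deg),z))
def st():
    s=bot.state(); print("t%.2f"%s["t"],"tray",w2t(s["tool_pos"][:2])[0]*1000,"z",s["tool_pos"][2],"ang",np.rad2deg(s["orientation"][2]-A),"F",s["ft_force"].round(1))
E
python3 -c "
from h import *
st(); go((-117,-87.6),.032,40.7)"
```

```text
t3.22 tray [-141.57870247 -115.28129083] z 0.06295345285438377 ang 41.32739364206381 F [0.3 0.1 0.2]
cmd [-3.674  0.456  3.095  0.011]
```

>>> arm_command(
  series=[
    {"tx":-1.8,"ty":0.23,"tz":0,"spin":0,"jaw":-0.5},
    {"tx":-1.8,"ty":0.23,"tz":0,"spin":0,"jaw":-0.5},
    {"tx":0,"ty":0,"tz":1.5,"spin":0,"jaw":-0.5},
    {"tx":0,"ty":0,"tz":1.6,"spin":0,"jaw":-0.5},
    {"tx":0,"ty":0,"tz":0,"spin":0,"jaw":-0.5},
  ],
)

```text
t: 3.63
tool_pos: [0.5379, 0.0803, 0.035]
orientation: [-3.14, -0.001, 2.006]
ft_force: [-0.4, -0.1, -0.2]
gripper_width: 0.0216
grasp_force: 0.0
```

```bash
python3 -c "
from h import *
st(); go((-117,-87.6),.032,40.7); im,_=vision.get_image('top'); cv2.imwrite('pics/o2.png',np.clip(mounts(im,vision.calibration('top'))[:,:,::-1]*1.6,0,255).astype(np.uint8))"
```

```text
t3.63 tray [-117.96197775  -85.70404768] z 0.03496787975430056 ang 41.01222645062095 F [-0.4 -0.1 -0.2]
cmd [ 0.052 -0.206  0.297  0.005]
```

View pics/o2.png

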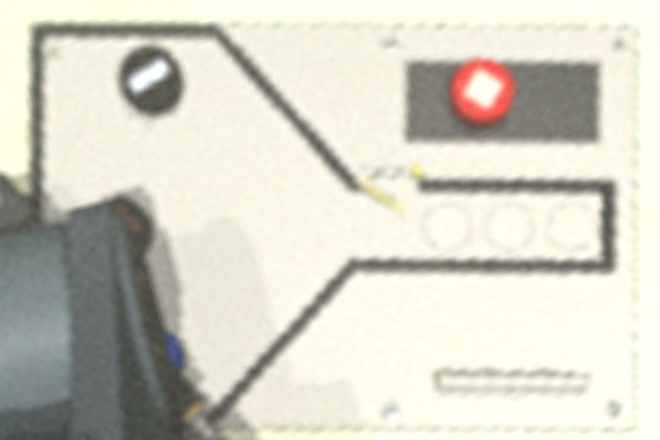

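The gripper sits behind the blue mount (its edge is visible at (175,350)) and clear of the black ones. Pushing.

>>> arm_command(
  series=[
    {"tx":0,"ty":-0.2,"tz":0.3,"spin":0,"jaw":-0.5},
    {"tx":-0.6,"ty":0,"tz":0,"spin":0,"jaw":-0.5},
    {"tx":-0.6,"ty":0,"tz":0,"spin":0,"jaw":-0.5},
    {"tx":-0.8,"ty":0,"tz":0,"spin":0,"jaw":-0.5},
    {"tx":-0.8,"ty":0,"tz":0,"spin":0,"jaw":-0.5},
    {"tx":-0.8,"ty":0,"tz":0,"spin":0,"jaw":-0.5},
    {"tx":-0.8,"ty":0,"tz":0,"spin":0,"jaw":-0.5},
    {"tx":-0.8,"ty":0,"tz":0,"spin":0,"jaw":-0.5},
    {"tx":-0.8,"ty":0,"tz":0,"spin":0,"jaw":-0.5},
    {"tx":-0.8,"ty":0,"tz":0,"spin":0,"jaw":-0.5},
    {"tx":-0.8,"ty":0,"tz":0,"spin":0,"jaw":-0.5},
    {"tx":-0.8,"ty":0,"tz":0,"spin":0,"jaw":-0.5},
    {"tx":-0.6,"ty":0,"tz":0,"spin":0,"jaw":-0.5},
    {"tx":-0.6,"ty":0,"tz":0,"spin":0,"jaw":-0.5},
    {"tx":0,"ty":0,"tz":0,"spin":0,"jaw":-0.5},
    {"tx":1.2,"ty":0,"tz":0,"spin":0,"jaw":-0.5},
    {"tx":0,"ty":0,"tz":-2,"spin":0,"jaw":-0.5},
    {"tx":0,"ty":0,"tz":-2,"spin":0,"jaw":-0.5},
  ],
)

```text
t: 5.18
tool_pos: [0.5695, 0.0054, 0.0715]
orientation: [-3.137, -0.003, 2.011]
ft_force: [-0.6, 0.1, -0.4]
gripper_width: 0.0219
grasp_force: 0.0
```

```bash
python3 -c "
from h import *
st(); im,_=vision.get_image('top'); cv2.imwrite('pics/o3.png',np.clip(mounts(im,vision.calibration('top'))[:,:,::-1]*1.6,0,255).astype(np.uint8))"
```

```text
t5.18 tray [-54.77151639 -34.58524122] z 0.07148668512270961 ang 41.27675694678378 F [-0.6  0.1 -0.4]
```

View pics/o3.png

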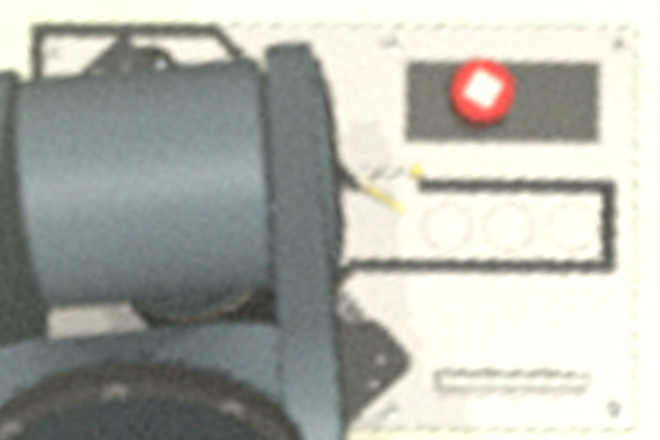

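The arm hides the blue mount in this view. I'll turn to face the lane and locate the mount numerically, using the scene camera too.

>>> arm_command(
  series=[
    {"tx":1.5,"ty":0,"tz":-1,"spin":0.12,"jaw":-0.5},
    {"tx":1.5,"ty":0,"tz":-1,"spin":0.12,"jaw":-0.5},
    {"tx":0,"ty":0,"tz":0,"spin":0.12,"jaw":-0.5},
    {"tx":0,"ty":0,"tz":0,"spin":0.12,"jaw":-0.5},
    {"tx":0,"ty":0,"tz":0,"spin":0.12,"jaw":-0.5},
    {"tx":0,"ty":0,"tz":0,"spin":0.12,"jaw":-0.5},
    {"tx":0,"ty":0,"tz":0,"spin":0,"jaw":-0.5},
  ],
)

```text
t: 5.82
tool_pos: [0.5602, 0.0327, 0.0924]
orientation: [-3.141, -0.0, 1.289]
ft_force: [-0.1, 0.2, -0.9]
gripper_width: 0.022
grasp_force: 0.0
```

```bash
cat >> h.py <<'E'
def blue(im,c,z=.018):
    h=cv2.cvtColor(im,cv2.COLOR_RGB2HSV)
    m=((h[...,0]>105)&(h[...,0]<130)&(h[...,1]>130)&(h[...,2]>40)).astype(np.uint8)
    n,_,s,ce=cv2.connectedComponentsWithStats(m)
    for i in range(1,n):
        if s[i,4]<15: continue
        x,y,w,hh=s[i,:4]; q=w2t(unproj(c,[(x+(w-1)/2,y+(hh-1)/2)],z))[0]*1000
        if -170<q[0]<160 and abs(q[1])<110: print("blue",q.round(1),s[i])
E
python3 -c "
from h import *
st()
for n in ('scene','top'):
    c=vision.calibration(n); print(n); blue(np.load(n+'0.npz')['im'],c); print('now')
    im,_=vision.get_image(n); blue(im,c); np.savez(n+'1.npz',im=im)
    for l in ('mount_ref',):
        for r in spotter.look_for(n,l):
            e=r['extent']; print(l,e,r['confidence'],w2t(unproj(c,[(e[0]+e[2]/2,e[1]+e[3]/2)],.018))*1000)
"
```

```text
t5.82 tray [-78.41981749 -51.06954547] z 0.09237525998321909 ang -0.08784877192208079 F [-0.1  0.2 -0.9]
scene
blue [-93. -69.] [227 208  11  15  87]
now
blue [-26.5  -8. ] [261 213  12  14 107]
mount_ref [262.5, 214.0, 13.2, 13.5] 0.59 [[-19.03923536  -5.32077627]]
top
now
mount_ref [278.7, 204.8, 10.2, 12.9] 0.39 [[-15.98307867  -9.28139256]]
```

```bash
python3 -c "
from h import *
go((-62,-9),.032,0)"
```

```text
cmd [-1.599e+00  4.148e+00  6.040e+00  2.000e-03]
```

>>> arm_command(
  series=[
    {"tx":-0.8,"ty":2.1,"tz":0,"spin":0,"jaw":-0.5},
    {"tx":-0.8,"ty":2.1,"tz":1,"spin":0,"jaw":-0.5},
    {"tx":0,"ty":0,"tz":2.5,"spin":0,"jaw":-0.5},
    {"tx":0,"ty":0,"tz":2.5,"spin":0,"jaw":-0.5},
    {"tx":0,"ty":0,"tz":0,"spin":0,"jaw":-0.5},
    {"tx":-0.7,"ty":0,"tz":0,"spin":0,"jaw":-0.5},
    {"tx":-0.8,"ty":0,"tz":0,"spin":0,"jaw":-0.5},
    {"tx":-0.7,"ty":0.3,"tz":0,"spin":0,"jaw":-0.5},
    {"tx":-0.7,"ty":0.3,"tz":0,"spin":0,"jaw":-0.5},
    {"tx":-0.7,"ty":0.3,"tz":0,"spin":0,"jaw":-0.5},
    {"tx":0,"ty":0,"tz":0,"spin":0,"jaw":-0.5},
  ],
)

```text
t: 6.93
tool_pos: [0.5968, -0.0347, 0.0337]
orientation: [3.138, 0.0, 1.288]
ft_force: [0.6, 1.6, -0.6]
gripper_width: 0.0219
grasp_force: 0.0
```

```bash
python3 -c "
from h import *
st(); go((29,0),.032,0)
c=vision.calibration('scene'); im,_=vision.get_image('scene'); blue(im,c)"
```

```text
t6.93 tray [-23.78476635   2.80116874] z 0.033658666921845555 ang -0.12372698026209782 F [ 0.6  1.6 -0.6]
cmd [-5.279e+00 -2.690e-01  1.660e-01 -2.000e-03]
blue [1.1 2.9] [271 217  12  15  97]
```

>>> arm_command(
  series=[
    {"tx":-0.6,"ty":-0.1,"tz":0.1,"spin":0,"jaw":-0.5},
    {"tx":-0.6,"ty":-0.1,"tz":0,"spin":0,"jaw":-0.5},
    {"tx":-0.6,"ty":0,"tz":0,"spin":0,"jaw":-0.5},
    {"tx":-0.6,"ty":0,"tz":0,"spin":0,"jaw":-0.5},
    {"tx":-0.6,"ty":0,"tz":0,"spin":0,"jaw":-0.5},
    {"tx":-0.6,"ty":0,"tz":0,"spin":0,"jaw":-0.5},
    {"tx":-0.6,"ty":0,"tz":0,"spin":0,"jaw":-0.5},
    {"tx":-0.6,"ty":0,"tz":0,"spin":0,"jaw":-0.5},
    {"tx":-0.6,"ty":0,"tz":0,"spin":0,"jaw":-0.5},
    {"tx":0,"ty":0,"tz":0,"spin":0,"jaw":-0.5},
  ],
)

```text
t: 7.82
tool_pos: [0.5784, -0.0853, 0.0315]
orientation: [3.141, 0.001, 1.289]
ft_force: [0.6, 0.2, 0.4]
gripper_width: 0.0215
grasp_force: 0.0
```

```bash
python3 -c "
from h import *
st(); go((29,0),.032,0)
c=vision.calibration('scene'); im,_=vision.get_image('scene'); blue(im,c)"
```

```text
t7.82 tray [29.96715069 -0.91514622] z 0.03147772160562155 ang -0.08579212806864397 F [0.6 0.2 0.4]
cmd [ 0.097  0.091 -0.052 -0.001]
blue [52.1 -0.6] [282 230  13  15  98]
```

>>> arm_command(
  series=[
    {"tx":1,"ty":0,"tz":0,"spin":0,"jaw":-0.5},
    {"tx":0.5,"ty":0,"tz":-3.2,"spin":0,"jaw":-0.5},
    {"tx":3.5,"ty":-0.1,"tz":0,"spin":0,"jaw":-0.5},
    {"tx":4,"ty":-0.1,"tz":0,"spin":0,"jaw":-0.5},
    {"tx":4,"ty":-0.1,"tz":0,"spin":0,"jaw":-0.5},
    {"tx":4,"ty":0,"tz":0,"spin":0,"jaw":-0.5},
    {"tx":0,"ty":0,"tz":0,"spin":0,"jaw":-0.5},
  ],
)

```text
t: 8.45
tool_pos: [0.6245, 0.0883, 0.0639]
orientation: [3.139, -0.003, 1.297]
ft_force: [0.5, -0.2, 0.1]
gripper_width: 0.0218
grasp_force: 0.0
```

```bash
python3 -c "
from h import *
st(); go((-140,-4.5),.032,0)
c=vision.calibration('scene'); im,_=vision.get_image('scene'); blue(im,c)
a=cv2.resize(im[160:300,190:370,::-1],None,fx=4,fy=4,interpolation=cv2.INTER_CUBIC)
t,_=vision.get_image('top'); b=np.clip(mounts(t,vision.calibration('top'))[:,:,::-1]*1.6,0,255).astype(np.uint8)
cv2.imwrite('pics/s4.png',cv2.resize(np.vstack([cv2.resize(a,(660,513)),b]),(416,600)))"
```

```text
t8.45 tray [-149.65079263   -4.62321191] z 0.06391438311623086 ang 0.3577704003735688 F [ 0.5 -0.2  0.1]
cmd [-0.965  0.006  3.191  0.006]
blue [52.8  0.3] [283 230  12  15 104]
```

View pics/s4.png

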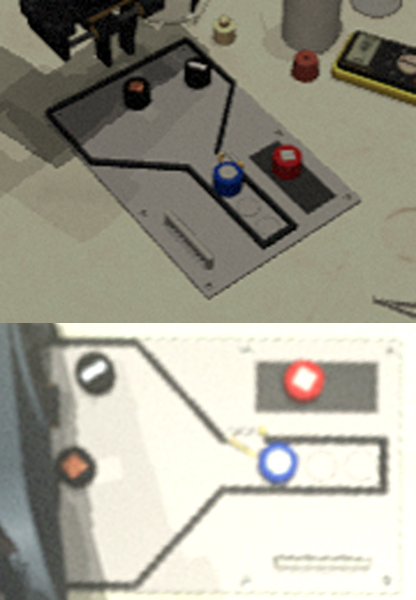

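The blue mount stands in the lane at x≈50, and the brass catch is slanted shut behind it. Copper next, pushed straight ahead.

>>> arm_command(
  series=[
    {"tx":-0.9,"ty":0,"tz":1.6,"spin":0,"jaw":-0.5},
    {"tx":0,"ty":0,"tz":1.6,"spin":0,"jaw":-0.5},
    {"tx":0,"ty":0,"tz":0,"spin":0,"jaw":-0.5},
    {"tx":-0.6,"ty":0,"tz":0,"spin":0,"jaw":-0.5},
    {"tx":-0.6,"ty":0,"tz":0,"spin":0,"jaw":-0.5},
    {"tx":-0.8,"ty":0,"tz":0,"spin":0,"jaw":-0.5},
    {"tx":-0.8,"ty":0.05,"tz":0,"spin":0,"jaw":-0.5},
    {"tx":-0.8,"ty":0.05,"tz":0,"spin":0,"jaw":-0.5},
    {"tx":-0.8,"ty":0.05,"tz":0,"spin":0,"jaw":-0.5},
    {"tx":-0.8,"ty":0.05,"tz":0,"spin":0,"jaw":-0.5},
    {"tx":-0.8,"ty":0.05,"tz":0,"spin":0,"jaw":-0.5},
    {"tx":-0.8,"ty":0.05,"tz":0,"spin":0,"jaw":-0.5},
    {"tx":-0.8,"ty":0.05,"tz":0,"spin":0,"jaw":-0.5},
    {"tx":-0.8,"ty":0.05,"tz":0,"spin":0,"jaw":-0.5},
    {"tx":-0.8,"ty":0,"tz":0,"spin":0,"jaw":-0.5},
    {"tx":-0.6,"ty":0,"tz":0,"spin":0,"jaw":-0.5},
    {"tx":-0.6,"ty":0,"tz":0,"spin":0,"jaw":-0.5},
    {"tx":0,"ty":0,"tz":0,"spin":0,"jaw":-0.5},
  ],
)

```text
t: 10.05
tool_pos: [0.595, -0.0305, 0.0315]
orientation: [-3.141, 0.0, 1.289]
ft_force: [-0.4, -0.1, 0.3]
gripper_width: 0.0216
grasp_force: 0.0
```

```bash
python3 -c "
from h import *
st(); go((29,-.5),.032,0)
for n in ('scene','top'):
    c=vision.calibration(n); im,_=vision.get_image(n); blue(im,c)
    for r in spotter.look_for(n,'mount_a'):
        e=r['extent']; print(n,e,round(r['confidence'],2),w2t(unproj(c,[(e[0]+e[2]/2,e[1]+e[3]/2)],.018))*1000)
"
```

```text
t10.05 tray [-27.32794004  -0.08665077] z 0.03152384551018916 ang -0.0847356163037168 F [-0.4 -0.1  0.3]
cmd [-5.633e+00 -3.300e-02 -4.800e-02 -1.000e-03]
blue [52.1 -0.6] [282 230  13  15 102]
scene [271.9, 218.5, 11.8, 12.3] 0.74 [[4.82110376 4.15985138]]
blue [53.1 -5.3] [306 214  10   6  17]
```

>>> arm_command(
  series=[
    {"tx":-0.6,"ty":0,"tz":0,"spin":0,"jaw":-0.5},
    {"tx":-0.6,"ty":0,"tz":0,"spin":0,"jaw":-0.5},
    {"tx":-0.6,"ty":0,"tz":0,"spin":0,"jaw":-0.5},
    {"tx":-0.6,"ty":0,"tz":0,"spin":0,"jaw":-0.5},
    {"tx":-0.6,"ty":0,"tz":0,"spin":0,"jaw":-0.5},
    {"tx":-0.6,"ty":0,"tz":0,"spin":0,"jaw":-0.5},
    {"tx":-0.6,"ty":0,"tz":0,"spin":0,"jaw":-0.5},
    {"tx":-0.6,"ty":0,"tz":0,"spin":0,"jaw":-0.5},
    {"tx":-0.5,"ty":0,"tz":0,"spin":0,"jaw":-0.5},
    {"tx":-0.3,"ty":0,"tz":0,"spin":0,"jaw":-0.5},
    {"tx":0,"ty":0,"tz":0,"spin":0,"jaw":-0.5},
    {"tx":1,"ty":0,"tz":0,"spin":0,"jaw":-0.5},
    {"tx":0,"ty":0,"tz":-3,"spin":0,"jaw":-0.5},
    {"tx":0,"ty":0,"tz":-3,"spin":0,"jaw":-0.5},
  ],
)

```text
t: 11.42
tool_pos: [0.5812, -0.0719, 0.0902]
orientation: [-3.136, -0.0, 1.291]
ft_force: [1.3, -0.9, 1.1]
gripper_width: 0.0217
grasp_force: 0.0
```

```bash
python3 -c "
from h import *
st()
n='scene';c=vision.calibration(n); im,_=vision.get_image(n); blue(im,c)
for r in spotter.look_for(n,'mount_a'):
        e=r['extent']; print(n,e,round(r['confidence'],2),w2t(unproj(c,[(e[0]+e[2]/2,e[1]+e[3]/2)],.018))*1000)
d=np.load('top0.npz')['d']; c=vision.calibration('top')
v,u=np.mgrid[60:150,230:340]; n=cv2.undistortPoints(np.c_[u.ravel(),v.ravel()].astype(float).reshape(-1,1,2),c['mtx'],np.array(c['distortion']))[:,0]
X=(np.c_[n,np.ones(len(n))]*d[v,u].ravel()[:,None]-c['t'])@c['R']; X=X[(X[:,2]>.06)&(X[:,2]<.3)]
q=w2t(X[:,:2])*1000; print('tall',np.percentile(q,[1,5,50,99],axis=0), X[:,2].max())
"
```

```text
t11.42 tray [16.28616818 -1.88379384] z 0.09023102893912585 ang 0.026342534135393704 F [ 1.3 -0.9  1.1]
blue [81.8 -0.9] [289 237  14  16 118]
tall [[-190.981867    193.88988862]
 [-149.8792249   195.51318346]
 [ -74.14103547  225.00979433]
 [ -39.01906054  369.28685436]] 0.21303040218646085
```

Blue moved to x≈82, so copper is at about 50 and past the catch. For the bar mount I'll turn to face -y, which keeps the gripper body clear of the bottle.

>>> arm_command(
  series=[
    {"tx":3,"ty":0,"tz":0,"spin":0,"jaw":-0.5},
    {"tx":3,"ty":0,"tz":0,"spin":0,"jaw":-0.5},
    {"tx":3,"ty":0,"tz":0,"spin":0,"jaw":-0.5},
    {"tx":2,"ty":0,"tz":0,"spin":0,"jaw":-0.5},
    {"tx":0,"ty":0,"tz":0,"spin":0.12,"jaw":-0.5},
    {"tx":0,"ty":0,"tz":0,"spin":0.12,"jaw":-0.5},
    {"tx":0,"ty":0,"tz":0,"spin":0.12,"jaw":-0.5},
    {"tx":0,"ty":0,"tz":0,"spin":0.12,"jaw":-0.5},
    {"tx":0,"ty":0,"tz":0,"spin":0.12,"jaw":-0.5},
    {"tx":0,"ty":0,"tz":0,"spin":0.12,"jaw":-0.5},
    {"tx":0,"ty":0,"tz":0,"spin":0.12,"jaw":-0.5},
    {"tx":0,"ty":0,"tz":0,"spin":0.12,"jaw":-0.5},
    {"tx":0,"ty":0,"tz":0,"spin":0.12,"jaw":-0.5},
    {"tx":0,"ty":0,"tz":0,"spin":0.12,"jaw":-0.5},
    {"tx":0,"ty":0,"tz":0,"spin":0.12,"jaw":-0.5},
    {"tx":0,"ty":0,"tz":0,"spin":0.12,"jaw":-0.5},
    {"tx":0,"ty":0,"tz":0,"spin":0.12,"jaw":-0.5},
    {"tx":0,"ty":0,"tz":0,"spin":0,"jaw":-0.5},
  ],
)

```text
t: 13.02
tool_pos: [0.6128, 0.033, 0.0909]
orientation: [3.141, 0.001, -0.271]
ft_force: [-0.8, -1.3, 0.7]
gripper_width: 0.0219
grasp_force: 0.0
```

```bash
python3 -c "
from h import *
st(); go((-94.5,101),.032,-90)
n='top';c=vision.calibration(n); im,_=vision.get_image(n); b=np.clip(mounts(im,c)[:,:,::-1]*1.6,0,255).astype(np.uint8)
im,_=vision.get_image('scene'); a=cv2.resize(im[160:300,190:370,::-1],(660,513),interpolation=cv2.INTER_CUBIC)
cv2.imwrite('pics/s5.png',cv2.resize(np.vstack([a,b]),(416,600)))"
```

```text
t13.02 tray [-93.24901385  -0.58217613] z 0.09091174723485633 ang -89.48362148236221 F [-0.8 -1.3  0.7]
cmd [ 1.0159e+01 -3.4000e-02  5.8910e+00  9.0000e-03]
```

View pics/s5.png

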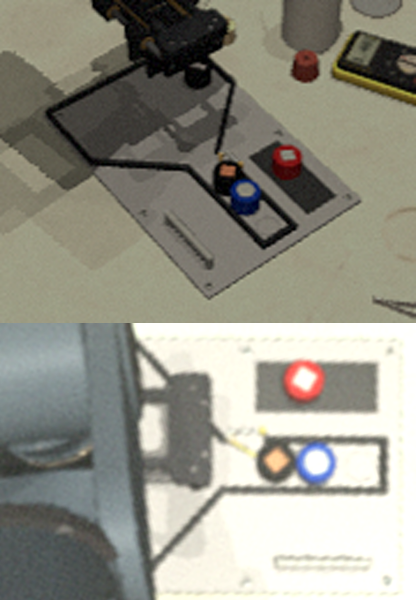

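Copper and blue are in the lane and the catch is shut. Now the bar mount, pushed sideways to the centreline.

>>> arm_command(
  series=[
    {"tx":3.4,"ty":0,"tz":0,"spin":0,"jaw":-0.5},
    {"tx":3.4,"ty":0,"tz":0,"spin":0,"jaw":-0.5},
    {"tx":3.4,"ty":0,"tz":0,"spin":0,"jaw":-0.5},
    {"tx":0,"ty":0,"tz":0,"spin":0,"jaw":-0.5},
    {"tx":0,"ty":0,"tz":2,"spin":0,"jaw":-0.5},
    {"tx":0,"ty":0,"tz":2,"spin":0,"jaw":-0.5},
    {"tx":0,"ty":0,"tz":1.9,"spin":0,"jaw":-0.5},
    {"tx":0,"ty":0,"tz":0,"spin":0,"jaw":-0.5},
  ],
)

```text
t: 13.78
tool_pos: [0.7092, 0.0055, 0.0287]
orientation: [3.141, 0.005, -0.268]
ft_force: [0.7, -0.3, -0.1]
gripper_width: 0.0214
grasp_force: 0.0
```

```bash
python3 -c "
from h import *
st(); go((-94.5,21),.032,-90)"
```

```text
t13.78 tray [-93.49962113  99.64039953] z 0.028664591945827562 ang -89.28589749224632 F [ 0.7 -0.3 -0.1]
cmd [-7.862 -0.198 -0.334  0.012]
```

>>> arm_command(
  series=[
    {"tx":0,"ty":-0.1,"tz":-0.3,"spin":0,"jaw":-0.5},
    {"tx":-0.5,"ty":0,"tz":0,"spin":0,"jaw":-0.5},
    {"tx":-0.6,"ty":0,"tz":0,"spin":0,"jaw":-0.5},
    {"tx":-0.8,"ty":0,"tz":0,"spin":0,"jaw":-0.5},
    {"tx":-0.8,"ty":0,"tz":0,"spin":0,"jaw":-0.5},
    {"tx":-0.8,"ty":0,"tz":0,"spin":0,"jaw":-0.5},
    {"tx":-0.8,"ty":0,"tz":0,"spin":0,"jaw":-0.5},
    {"tx":-0.8,"ty":0,"tz":0,"spin":0,"jaw":-0.5},
    {"tx":-0.8,"ty":0,"tz":0,"spin":0,"jaw":-0.5},
    {"tx":-0.8,"ty":0,"tz":0,"spin":0,"jaw":-0.5},
    {"tx":-0.6,"ty":0,"tz":0,"spin":0,"jaw":-0.5},
    {"tx":-0.5,"ty":0,"tz":0,"spin":0,"jaw":-0.5},
    {"tx":0,"ty":0,"tz":0,"spin":0,"jaw":-0.5},
  ],
)

```text
t: 14.87
tool_pos: [0.6349, 0.0272, 0.0353]
orientation: [3.141, 0.002, -0.27]
ft_force: [0.4, 0.8, -0.0]
gripper_width: 0.0217
grasp_force: 0.3
```

```bash
python3 -c "
from h import *
st()"
```

```text
t14.87 tray [-93.79955457  22.21441669] z 0.03534101379847314 ang -89.39862905356314 F [ 0.4  0.8 -0. ]
```

>>> arm_command(
  series=[
    {"tx":1.2,"ty":0,"tz":0,"spin":0,"jaw":-0.5},
    {"tx":0,"ty":0,"tz":-3,"spin":0,"jaw":-0.5},
    {"tx":0,"ty":0,"tz":-3,"spin":0,"jaw":-0.5},
    {"tx":-1.6,"ty":-2.5,"tz":0,"spin":0,"jaw":-0.5},
    {"tx":-1.6,"ty":-2.5,"tz":0,"spin":0,"jaw":-0.5},
    {"tx":0,"ty":0,"tz":0,"spin":-0.12,"jaw":-0.5},
    {"tx":0,"ty":0,"tz":0,"spin":-0.12,"jaw":-0.5},
    {"tx":0,"ty":0,"tz":0,"spin":-0.12,"jaw":-0.5},
    {"tx":0,"ty":0,"tz":0,"spin":-0.12,"jaw":-0.5},
    {"tx":0,"ty":0,"tz":0,"spin":-0.12,"jaw":-0.5},
    {"tx":0,"ty":0,"tz":0,"spin":-0.12,"jaw":-0.5},
    {"tx":0,"ty":0,"tz":0,"spin":-0.12,"jaw":-0.5},
    {"tx":0,"ty":0,"tz":0,"spin":-0.12,"jaw":-0.5},
    {"tx":0,"ty":0,"tz":0,"spin":-0.12,"jaw":-0.5},
    {"tx":0,"ty":0,"tz":0,"spin":-0.12,"jaw":-0.5},
    {"tx":0,"ty":0,"tz":0,"spin":-0.12,"jaw":-0.5},
    {"tx":0,"ty":0,"tz":0,"spin":-0.12,"jaw":-0.5},
    {"tx":0,"ty":0,"tz":0,"spin":-0.12,"jaw":-0.5},
    {"tx":0,"ty":0,"tz":0,"spin":0,"jaw":-0.5},
  ],
)

```text
t: 16.45
tool_pos: [0.6297, 0.0803, 0.0948]
orientation: [-3.139, 0.001, 1.292]
ft_force: [0.9, -0.8, -0.0]
gripper_width: 0.022
grasp_force: 0.0
```

```bash
python3 -c "
from h import *
st(); go((-126,0),.032,0)
for n in ('scene','top'):
    c=vision.calibration(n); im,_=vision.get_image(n); blue(im,c)
    for r in spotter.look_for(n,'mount_b'):
        e=r['extent']; print(n,e,round(r['confidence'],2),w2t(unproj(c,[(e[0]+e[2]/2,e[1]+e[3]/2)],.018))*1000)
"
```

```text
t16.45 tray [-143.37107862    2.51886692] z 0.09480206070930057 ang 0.08537194238826198 F [ 0.9 -0.8 -0. ]
cmd [-1.737e+00 -2.540e-01  6.280e+00  1.000e-03]
blue [81.8 -0.9] [289 237  14  16 114]
scene [250.5, 197.2, 10.9, 15.4] 0.56 [[-84.01491691   0.8009789 ]]
scene [281.5, 230.6, 13.5, 14.8] 0.42 [[54.95127117 -2.14700597]]
blue [81.4 -3.3] [317 215  10   8  15]
top [301.6, 208.0, 15.9, 11.6] 0.6 [[49.11958046  0.77370296]]
```

>>> arm_command(
  series=[
    {"tx":-1.1,"ty":-0.15,"tz":2,"spin":0,"jaw":-0.5},
    {"tx":0,"ty":0,"tz":2,"spin":0,"jaw":-0.5},
    {"tx":0,"ty":0,"tz":2.1,"spin":0,"jaw":-0.5},
    {"tx":0,"ty":0,"tz":0,"spin":0,"jaw":-0.5},
    {"tx":-0.6,"ty":0,"tz":0,"spin":0,"jaw":-0.5},
    {"tx":-0.6,"ty":0,"tz":0,"spin":0,"jaw":-0.5},
    {"tx":-0.6,"ty":0,"tz":0,"spin":0,"jaw":-0.5},
    {"tx":-0.8,"ty":0,"tz":0,"spin":0,"jaw":-0.5},
    {"tx":-0.8,"ty":0,"tz":0,"spin":0,"jaw":-0.5},
    {"tx":-0.8,"ty":0,"tz":0,"spin":0,"jaw":-0.5},
    {"tx":-0.8,"ty":0,"tz":0,"spin":0,"jaw":-0.5},
    {"tx":-0.8,"ty":0,"tz":0,"spin":0,"jaw":-0.5},
    {"tx":-0.8,"ty":0,"tz":0,"spin":0,"jaw":-0.5},
    {"tx":-0.8,"ty":0,"tz":0,"spin":0,"jaw":-0.5},
    {"tx":-0.8,"ty":0,"tz":0,"spin":0,"jaw":-0.5},
    {"tx":-0.8,"ty":0,"tz":0,"spin":0,"jaw":-0.5},
    {"tx":-0.6,"ty":0,"tz":0,"spin":0,"jaw":-0.5},
    {"tx":0,"ty":0,"tz":0,"spin":0,"jaw":-0.5},
  ],
)

```text
t: 18.15
tool_pos: [0.599, -0.0236, 0.0344]
orientation: [-3.141, 0.001, 1.289]
ft_force: [-0.2, 0.5, -0.7]
gripper_width: 0.0217
grasp_force: 0.0
```

```bash
python3 -c "
from h import *
st(); go((23,-.5),.032,0)
for n in ('scene',):
    c=vision.calibration(n); im,_=vision.get_image(n); blue(im,c)
    for r in spotter.look_for(n,'mount_b'):
        e=r['extent']; print(n,e,round(r['confidence'],2),w2t(unproj(c,[(e[0]+e[2]/2,e[1]+e[3]/2)],.018))*1000)
"
```

```text
t18.15 tray [-35.05819834   1.81481683] z 0.03441950211300347 ang -0.08829612588240995 F [-0.2  0.5 -0.7]
cmd [-5.806e+00 -2.230e-01  2.420e-01 -2.000e-03]
blue [81.8 -0.9] [289 237  14  16 119]
scene [268.0, 214.2, 9.7, 16.7] 0.59 [[-8.3965387  -1.46163307]]
scene [283.6, 230.0, 9.8, 13.7] 0.54 [[52.45929647  0.63848671]]
```

>>> arm_command(
  series=[
    {"tx":-0.6,"ty":-0.1,"tz":0.1,"spin":0,"jaw":-0.5},
    {"tx":-0.6,"ty":-0.1,"tz":0.1,"spin":0,"jaw":-0.5},
    {"tx":-0.6,"ty":0,"tz":0,"spin":0,"jaw":-0.5},
    {"tx":-0.6,"ty":0,"tz":0,"spin":0,"jaw":-0.5},
    {"tx":-0.6,"ty":0,"tz":0,"spin":0,"jaw":-0.5},
    {"tx":-0.6,"ty":0,"tz":0,"spin":0,"jaw":-0.5},
    {"tx":-0.6,"ty":0,"tz":0,"spin":0,"jaw":-0.5},
    {"tx":-0.6,"ty":0,"tz":0,"spin":0,"jaw":-0.5},
    {"tx":-0.5,"ty":0,"tz":0,"spin":0,"jaw":-0.5},
    {"tx":-0.3,"ty":0,"tz":0,"spin":0,"jaw":-0.5},
    {"tx":-0.2,"ty":0,"tz":0,"spin":0,"jaw":-0.5},
    {"tx":0,"ty":0,"tz":0,"spin":0,"jaw":-0.5},
  ],
)

```text
t: 19.25
tool_pos: [0.5813, -0.078, 0.0325]
orientation: [-3.142, 0.0, 1.289]
ft_force: [-0.3, -0.2, 0.2]
gripper_width: 0.0217
grasp_force: 0.3
```

```bash
python3 -c "
from h import *
st(); go((23,-.5),.032,0)
for n in ('scene',):
    c=vision.calibration(n); im,_=vision.get_image(n); blue(im,c)
"
```

```text
t19.25 tray [22.08660856 -0.09808498] z 0.0324981523000511 ang -0.04865462678325266 F [-0.3 -0.2  0.2]
cmd [-0.091 -0.04   0.05  -0.001]
blue [108.8  -1.2] [296 244  14  16 124]
```

Blue reads x≈109, so the last mount is at about 45. Backing off to check.

>>> arm_command(
  series=[
    {"tx":1,"ty":0,"tz":0,"spin":0,"jaw":-0.5},
    {"tx":0,"ty":0,"tz":-3,"spin":0,"jaw":-0.5},
    {"tx":0,"ty":0,"tz":-3,"spin":0,"jaw":-0.5},
    {"tx":4,"ty":0,"tz":-1,"spin":0,"jaw":-0.5},
    {"tx":4,"ty":0,"tz":-1,"spin":0,"jaw":-0.5},
    {"tx":4,"ty":0,"tz":0,"spin":0,"jaw":-0.5},
    {"tx":4,"ty":0,"tz":0,"spin":0,"jaw":-0.5},
    {"tx":0,"ty":0,"tz":0,"spin":0,"jaw":-0.5},
  ],
)

```text
t: 19.97
tool_pos: [0.6306, 0.0939, 0.1135]
orientation: [3.138, -0.004, 1.297]
ft_force: [0.6, -0.4, -0.3]
gripper_width: 0.0218
grasp_force: 0.0
```

```bash
python3 -c "
from h import *
st()
n='top';c=vision.calibration(n); im,_=vision.get_image(n); b=np.clip(mounts(im,c)[:,:,::-1]*1.6,0,255).astype(np.uint8)
im,_=vision.get_image('scene'); blue(im,vision.calibration('scene')); a=cv2.resize(im[200:270,245:335,::-1],(660,513),interpolation=cv2.INTER_CUBIC)
cv2.imwrite('pics/s6.png',cv2.resize(np.vstack([a,b]),(416,600)))"
```

```text
t19.97 tray [-156.741231     -0.33913011] z 0.11350527343392189 ang 0.3568909862718097 F [ 0.6 -0.4 -0.3]
blue [108.8  -1.2] [296 244  14  16 123]
```

View pics/s6.png

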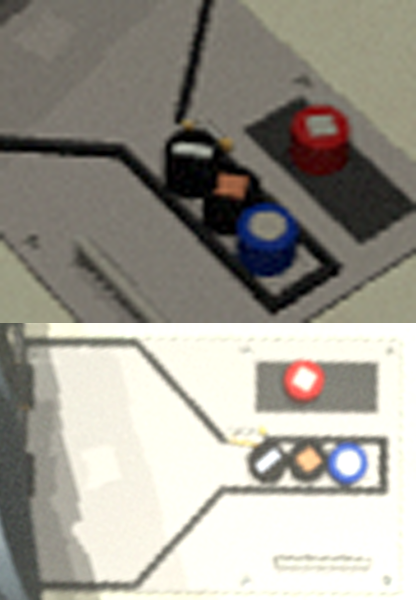

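The catch's brass line at about (230,440)–(250,445) lies flatter than before, so it isn't fully shut. The gap after blue is still about 6 mm, so the last mount needs about 4 mm more.

```bash
python3 -c "
from h import *
go((5,-.5),.032,0)"
```

```text
cmd [-1.5605e+01 -3.9000e-02  8.0560e+00  4.0000e-03]
```

>>> arm_command(
  series=[
    {"tx":-3.9,"ty":0,"tz":0,"spin":0,"jaw":-0.5},
    {"tx":-3.9,"ty":0,"tz":0,"spin":0,"jaw":-0.5},
    {"tx":-3.9,"ty":0,"tz":0,"spin":0,"jaw":-0.5},
    {"tx":-3.6,"ty":0,"tz":0,"spin":0,"jaw":-0.5},
    {"tx":0,"ty":0,"tz":2.5,"spin":0,"jaw":-0.5},
    {"tx":0,"ty":0,"tz":3,"spin":0,"jaw":-0.5},
    {"tx":0,"ty":0,"tz":2.5,"spin":0,"jaw":-0.5},
    {"tx":0,"ty":0,"tz":0,"spin":0,"jaw":-0.5},
    {"tx":0,"ty":0,"tz":0,"spin":0,"jaw":-0.5},
  ],
)

```text
t: 20.82
tool_pos: [0.5847, -0.0618, 0.0315]
orientation: [-3.138, 0.0, 1.288]
ft_force: [0.0, -0.4, -0.3]
gripper_width: 0.0215
grasp_force: 0.0
```

```bash
python3 -c "
from h import *
st();go((26,-.5),.032,0)"
```

```text
t20.82 tray [ 5.62986588 -1.31744852] z 0.03154820908027407 ang -0.126084405624259 F [ 0.  -0.4 -0.3]
cmd [-2.037e+00  8.600e-02 -4.500e-02 -2.000e-03]
```

>>> arm_command(
  series=[
    {"tx":-0.6,"ty":0.05,"tz":0,"spin":0,"jaw":-0.5},
    {"tx":-0.5,"ty":0,"tz":0,"spin":0,"jaw":-0.5},
    {"tx":-0.3,"ty":0,"tz":0,"spin":0,"jaw":-0.5},
    {"tx":-0.3,"ty":0,"tz":0,"spin":0,"jaw":-0.5},
    {"tx":-0.2,"ty":0,"tz":0,"spin":0,"jaw":-0.5},
    {"tx":-0.2,"ty":0,"tz":0,"spin":0,"jaw":-0.5},
    {"tx":0,"ty":0,"tz":0,"spin":0,"jaw":-0.5},
    {"tx":0,"ty":0,"tz":0,"spin":0,"jaw":-0.5},
  ],
)

```text
t: 21.48
tool_pos: [0.5804, -0.081, 0.0327]
orientation: [-3.141, -0.0, 1.29]
ft_force: [-0.5, 3.3, 1.4]
gripper_width: 0.0221
grasp_force: 1.3
```

```bash
python3 -c "
from h import *
st(); im,_=vision.get_image('scene'); blue(im,vision.calibration('scene'))"
```

```text
t21.48 tray [25.20918979 -0.20778798] z 0.032690759180287285 ang -0.017196451052581323 F [-0.5  3.3  1.4]
blue [111.9  -2.2] [297 245  13  16 119]
```

>>> arm_command(
  series=[
    {"tx":-0.1,"ty":0,"tz":0,"spin":0,"jaw":-0.5},
    {"tx":0,"ty":0,"tz":0,"spin":0,"jaw":-0.5},
    {"tx":1,"ty":0,"tz":0,"spin":0,"jaw":-0.5},
    {"tx":0,"ty":0,"tz":-3,"spin":0,"jaw":-0.5},
    {"tx":0,"ty":0,"tz":-3,"spin":0,"jaw":-0.5},
    {"tx":4,"ty":0,"tz":-1,"spin":0,"jaw":-0.5},
    {"tx":4,"ty":0,"tz":-1,"spin":0,"jaw":-0.5},
    {"tx":4,"ty":0,"tz":0,"spin":0,"jaw":-0.5},
    {"tx":4,"ty":0,"tz":0,"spin":0,"jaw":-0.5},
    {"tx":0,"ty":0,"tz":0,"spin":0,"jaw":-0.5},
  ],
)

```text
t: 22.37
tool_pos: [0.6305, 0.0881, 0.1133]
orientation: [3.136, -0.003, 1.296]
ft_force: [0.3, 0.1, 0.3]
gripper_width: 0.022
grasp_force: 0.0
```

```bash
python3 -c "
from h import *
st()
c=vision.calibration('top'); im,_=vision.get_image('top'); b=np.clip(mounts(im,c)[140:300,320:640,::-1]*1.4,0,255).astype(np.uint8)
im,_=vision.get_image('scene'); blue(im,vision.calibration('scene')); a=im[205:265,250:330,::-1]
cv2.imwrite('pics/s7.png',np.vstack([cv2.resize(a,(400,300),interpolation=cv2.INTER_CUBIC),cv2.resize(b,(560,280))[:,:400]]))"
```

```text
t22.37 tray [-151.08582467    1.13456343] z 0.11333294139744822 ang 0.33515127137025974 F [0.3 0.1 0.3]
blue [112.6  -1.2] [297 245  14  16 123]
```

View pics/s7.png

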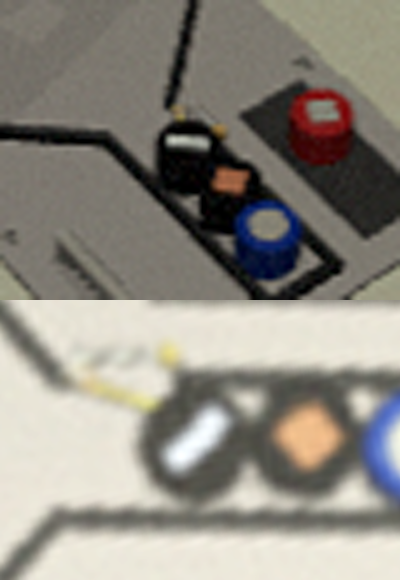

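Comparing the gate, catch and end-wall positions shows my tray x reads about 5 mm too high. The last mount is really at about 40 and the catch is still partly open, so I'll push about 4 mm more.

```bash
python3 -c "
from h import *
go((7,-.5),.032,0)"
```

```text
cmd [-1.5253e+01 -1.6200e-01  8.0400e+00  4.0000e-03]
```

>>> arm_command(
  series=[
    {"tx":-3.9,"ty":-0.1,"tz":0,"spin":0,"jaw":-0.5},
    {"tx":-3.9,"ty":0,"tz":0,"spin":0,"jaw":-0.5},
    {"tx":-3.9,"ty":0,"tz":0,"spin":0,"jaw":-0.5},
    {"tx":-3.8,"ty":0,"tz":0,"spin":0,"jaw":-0.5},
    {"tx":0,"ty":0,"tz":2.5,"spin":0,"jaw":-0.5},
    {"tx":0,"ty":0,"tz":3,"spin":0,"jaw":-0.5},
    {"tx":0,"ty":0,"tz":2.5,"spin":0,"jaw":-0.5},
    {"tx":0,"ty":0,"tz":0,"spin":0,"jaw":-0.5},
    {"tx":0,"ty":0,"tz":0,"spin":0,"jaw":-0.5},
  ],
)

```text
t: 23.22
tool_pos: [0.5826, -0.0688, 0.0315]
orientation: [-3.139, 0.0, 1.288]
ft_force: [-0.2, -0.1, -0.1]
gripper_width: 0.0216
grasp_force: 0.0
```

```bash
python3 -c "
from h import *
st();go((30,-.5),.032,0)"
```

```text
t23.22 tray [12.92794068 -1.41642803] z 0.03154676287906377 ang -0.13509429649508023 F [-0.2 -0.1 -0.1]
cmd [-1.707  0.096 -0.045 -0.002]
```

>>> arm_command(
  series=[
    {"tx":-0.5,"ty":0.09,"tz":0,"spin":0,"jaw":-0.5},
    {"tx":-0.5,"ty":0,"tz":0,"spin":0,"jaw":-0.5},
    {"tx":-0.2,"ty":0,"tz":0,"spin":0,"jaw":-0.5},
    {"tx":-0.2,"ty":0,"tz":0,"spin":0,"jaw":-0.5},
    {"tx":-0.2,"ty":0,"tz":0,"spin":0,"jaw":-0.5},
    {"tx":-0.1,"ty":0,"tz":0,"spin":0,"jaw":-0.5},
    {"tx":0,"ty":0,"tz":0,"spin":0,"jaw":-0.5},
    {"tx":0,"ty":0,"tz":0,"spin":0,"jaw":-0.5},
  ],
)

```text
t: 23.88
tool_pos: [0.5796, -0.0838, 0.0327]
orientation: [-3.141, -0.0, 1.29]
ft_force: [-1.1, 2.4, 1.4]
gripper_width: 0.0216
grasp_force: 1.2
```

```bash
python3 -c "
from h import *
st(); im,_=vision.get_image('scene'); blue(im,vision.calibration('scene'))"
```

```text
t23.88 tray [28.16158239 -0.18369238] z 0.0327011188574154 ang -0.01111033264044785 F [-1.1  2.4  1.4]
blue [115.   -3.2] [297 246  14  16 120]
```

>>> arm_command(
  series=[
    {"tx":-0.2,"ty":0,"tz":0,"spin":0,"jaw":-0.5},
    {"tx":0,"ty":0,"tz":0,"spin":0,"jaw":-0.5},
    {"tx":0,"ty":0,"tz":0,"spin":0,"jaw":-0.5},
  ],
)

```text
t: 24.18
tool_pos: [0.5791, -0.086, 0.0325]
orientation: [-3.141, -0.0, 1.29]
ft_force: [-0.4, 3.6, 2.5]
gripper_width: 0.0216
grasp_force: 1.6
```

```bash
python3 -c "
from h import *
st()"
```

```text
t24.18 tray [ 3.03552119e+01 -1.84658117e-02] z 0.032479635958758954 ang -0.030609626880879173 F [-0.4  3.6  2.5]
```

All ten picture views are used, so I'll back off and check the catch angle numerically against the known-shut first picture.

>>> arm_command(
  series=[
    {"tx":1,"ty":0,"tz":0,"spin":0,"jaw":-0.5},
    {"tx":0,"ty":0,"tz":-3,"spin":0,"jaw":-0.5},
    {"tx":0,"ty":0,"tz":-3,"spin":0,"jaw":-0.5},
    {"tx":4,"ty":0,"tz":-1,"spin":0,"jaw":-0.5},
    {"tx":4,"ty":0,"tz":-1,"spin":0,"jaw":-0.5},
    {"tx":4,"ty":0,"tz":0,"spin":0,"jaw":-0.5},
    {"tx":4,"ty":0,"tz":0,"spin":0,"jaw":-0.5},
    {"tx":0,"ty":0,"tz":0,"spin":0,"jaw":-0.5},
  ],
)

```text
t: 24.85
tool_pos: [0.6291, 0.0842, 0.1133]
orientation: [3.137, -0.003, 1.296]
ft_force: [-0.2, -0.6, -0.5]
gripper_width: 0.0219
grasp_force: 0.0
```

```bash
cat > k.py <<'E'
from h import *
c=vision.calibration('top')
def f(im,lab):
    o=mounts(im,c)[160:230,345:425].astype(int)   # around the catch
    y=o[...,:2].min(2)-o[...,2]                     # yellowness
    m=y>max(25,.45*y.max())
    n,l,s,ce=cv2.connectedComponentsWithStats(m.astype(np.uint8))
    for i in range(1,n):
        if s[i,4]<40: continue
        v,u=np.nonzero(l==i); e,V=np.linalg.eigh(np.cov(u,v)); d=V[:,1]
        print(lab,"angle %.1f deg"%np.degrees(np.arctan(d[1]/d[0])),"len",round(4*e[1]**.5/2,1),"mm box",s[i],"ymax",y.max())
f(np.load('top0.npz')['im'],'shut')
f(vision.get_image('top')[0],'now')
st(); im,_=vision.get_image('scene'); blue(im,vision.calibration('scene'))
E
python3 k.py
```

```text
shut angle 90.0 deg len 6.3 mm box [ 66   5  12  12 116] ymax 49
shut angle 32.8 deg len 24.5 mm box [ 22  26  38  27 277] ymax 49
now angle 77.4 deg len 7.1 mm box [ 65   4  13  14 140] ymax 59
now angle 32.8 deg len 26.3 mm box [ 20  25  42  28 351] ymax 59
t24.90 tray [-143.70724229    0.54930315] z 0.11276165389424317 ang 0.32994281108742646 F [-0.6 -0.9  0.1]
blue [116.4  -1.3] [298 246  14  16 126]k.py:11: RuntimeWarning: divide by zero encountered in scalar divide
  print(lab,"angle %.1f deg"%np.degrees(np.arctan(d[1]/d[0])),"len",round(4*e[1]**.5/2,1),"mm box",s[i],"ymax",y.max())
```

The catch angle is 32.8°, identical to the shut reference. Handing in.

```bash
python3 -c "
from station import bot
print(bot.hand_in())"
```

```text
the job is handed in; nothing more can be done
None
```

All three mounts are in the lane, blue at the far end, then copper, then the bar mount; the catch measures shut behind the last one, and the job is handed in at about 25 s (no verdict was returned).

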